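# Update the stock tags in front of the lab bins

### The job

Each of the four stock bins on the board has a hinged tag straight in front of it, green on one side and red on the other. With a fingertip, gently push over the tags that are wrong, so that each full bin's tag lies with its green face up, towards its bin, and the tag of every bin that is not full lies with its red face up, towards the robot. Only push: do not pinch the tags, do not shove the bins, and leave the loose things around them where they stand.

Things in the scene. Friction and masses are not known exactly. Their poses are not given: they have to be found in the camera images.
- board: white stock board, a slab 12 mm thick lying on the bench, 580 mm along its y and 325 mm along its x, fixed. Origin on its underside, under the row of tag hinges and half-way along it; x axis points from the tags towards the bins, roughly away from the robot; y along the row of tags. Four tags stand in a row 115 mm apart along y, one in front of each of the four bins.
- bin_a: grey open stock bin, 110 (x) x 100 (y) x 50 mm, fixed on the board. FULL: packed with 16 upright blue-capped white tubes. Nothing in it reaches over 75 mm above the bench. Origin: centre of its underside. Its place in the row varies; its tag is the one straight in front, hinge 155 mm from here along the board's -x (other hinges over 190 mm off), bin's near wall 100 mm beyond the hinge line.
- bin_b: grey open stock bin, 110 (x) x 100 (y) x 50 mm, fixed on the board. FULL: packed with 9 upright white-capped amber vials. Nothing in it reaches over 75 mm above the bench. Origin: centre of its underside. Its place in the row varies; its tag is the one straight in front, hinge 155 mm from here along the board's -x (other hinges over 190 mm off), bin's near wall 100 mm beyond the hinge line.
- bin_c: grey open stock bin, 110 (x) x 100 (y) x 50 mm, fixed on the board. NOT full: one tube left, lying on its floor. Nothing in it reaches over 75 mm above the bench. Origin: centre of its underside. Its place in the row varies; its tag is the one straight in front, hinge 155 mm from here along the board's -x (other hinges over 190 mm off), bin's near wall 100 mm beyond the hinge line.
- bin_d: grey open stock bin, 110 (x) x 100 (y) x 50 mm, fixed on the board. NOT full: empty. Nothing in it reaches over 75 mm above the bench. Origin: centre of its underside. Its place in the row varies; its tag is the one straight in front, hinge 155 mm from here along the board's -x (other hinges over 190 mm off), bin's near wall 100 mm beyond the hinge line.
- hinge_a (a point): centre of the hinge axis of tag A, 35 mm above the bench; x axis = the board's x (towards the bins), y axis = hinge line. Grey holder 82 mm along y; its end cheeks (inner faces 70 mm apart) and two steel rest bars 10 mm either side of the hinge reach 5 mm above the axis. A finger pushed level, square to the hinge line, its tip some 18 mm above the axis, from outside the free edge to 8 mm past the hinge, tips the tag over.
- tag_a (a joint): angle of tag A (rad), a plate 66 mm wide (y), 50 mm from hinge to free edge, 5 mm thick, 40 g, green and red faces, slippery plastic, nearly free hinge. 0 = upright; it falls by its own weight to rest at +0.87 (leaning to its bin, green up) or -0.87 (leaning to the robot, red up), free edge then 38 mm out from the hinge line, 32 mm above the axis. Which bin it faces varies.
- hinge_b (a point): centre of the hinge axis of tag B, 35 mm above the bench; x axis = the board's x (towards the bins), y axis = hinge line. Grey holder 82 mm along y; its end cheeks (inner faces 70 mm apart) and two steel rest bars 10 mm either side of the hinge reach 5 mm above the axis. A finger pushed level, square to the hinge line, its tip some 18 mm above the axis, from outside the free edge to 8 mm past the hinge, tips the tag over.
- tag_b (a joint): angle of tag B (rad), a plate 66 mm wide (y), 50 mm from hinge to free edge, 5 mm thick, 40 g, green and red faces, slippery plastic, nearly free hinge. 0 = upright; it falls by its own weight to rest at +0.87 (leaning to its bin, green up) or -0.87 (leaning to the robot, red up), free edge then 38 mm out from the hinge line, 32 mm above the axis. Which bin it faces varies.
- hinge_c (a point): centre of the hinge axis of tag C, 35 mm above the bench; x axis = the board's x (towards the bins), y axis = hinge line. Grey holder 82 mm along y; its end cheeks (inner faces 70 mm apart) and two steel rest bars 10 mm either side of the hinge reach 5 mm above the axis. A finger pushed level, square to the hinge line, its tip some 18 mm above the axis, from outside the free edge to 8 mm past the hinge, tips the tag over.
- tag_c (a joint): angle of tag C (rad), a plate 66 mm wide (y), 50 mm from hinge to free edge, 5 mm thick, 40 g, green and red faces, slippery plastic, nearly free hinge. 0 = upright; it falls by its own weight to rest at +0.87 (leaning to its bin, green up) or -0.87 (leaning to the robot, red up), free edge then 38 mm out from the hinge line, 32 mm above the axis. Which bin it faces varies.
- hinge_d (a point): centre of the hinge axis of tag D, 35 mm above the bench; x axis = the board's x (towards the bins), y axis = hinge line. Grey holder 82 mm along y; its end cheeks (inner faces 70 mm apart) and two steel rest bars 10 mm either side of the hinge reach 5 mm above the axis. A finger pushed level, square to the hinge line, its tip some 18 mm above the axis, from outside the free edge to 8 mm past the hinge, tips the tag over.
- tag_d (a joint): angle of tag D (rad), a plate 66 mm wide (y), 50 mm from hinge to free edge, 5 mm thick, 40 g, green and red faces, slippery plastic, nearly free hinge. 0 = upright; it falls by its own weight to rest at +0.87 (leaning to its bin, green up) or -0.87 (leaning to the robot, red up), free edge then 38 mm out from the hinge line, 32 mm above the axis. Which bin it faces varies.
- vial_left: bystander: small amber vial with a white cap, 27 mm across, 59 mm tall, standing loose on the left end of the board; origin at the centre of its underside.
- vial_right: bystander: small amber vial with a blue cap, 27 mm across, 59 mm tall, standing loose on the right end of the board; origin at the centre of its underside.
- reagent_bottle: bystander: amber bottle with a black cap, 72 mm across, 150 mm tall, standing loose on the bench; origin at the centre of its underside.
- beaker: bystander: clear beaker, 70 mm across, 85 mm tall, standing loose on the bench; origin at the centre of its underside.
- tip_box: bystander: blue box with a clear cover, 88 x 123 x 65 mm, loose on the bench; origin at the centre of its underside.
- tube_stand: bystander: orange tube stand with red-capped tubes, 60 x 130 x 79 mm, loose on the bench; origin at the centre of its underside.

How it is judged (in metres and radians):
At the end, for the whole second after the job is handed in: The tags of the two full bins rest green face up (joint above 0.7 rad), the tags of the other two rest red face up (joint below -0.7 rad), and all are still (under 0.2 rad/s) ((((horizontal distance between hinge_a and bin_a below 0.174 m or horizontal distance between hinge_a and bin_b below 0.174 m) and value of joint tag_a above 0.7 rad) or (not (horizontal distance between hinge_a and bin_a below 0.174 m or horizontal distance between hinge_a and bin_b below 0.174 m) and value of joint tag_a below -0.7 rad)) and (((horizontal distance between hinge_b and bin_a below 0.174 m or horizontal distance between hinge_b and bin_b below 0.174 m) and value of joint tag_b above 0.7 rad) or (not (horizontal distance between hinge_b and bin_a below 0.174 m or horizontal distance between hinge_b and bin_b below 0.174 m) and value of joint tag_b below -0.7 rad)) and (((horizontal distance between hinge_c and bin_a below 0.174 m or horizontal distance between hinge_c and bin_b below 0.174 m) and value of joint tag_c above 0.7 rad) or (not (horizontal distance between hinge_c and bin_a below 0.174 m or horizontal distance between hinge_c and bin_b below 0.174 m) and value of joint tag_c below -0.7 rad)) and (((horizontal distance between hinge_d and bin_a below 0.174 m or horizontal distance between hinge_d and bin_b below 0.174 m) and value of joint tag_d above 0.7 rad) or (not (horizontal distance between hinge_d and bin_a below 0.174 m or horizontal distance between hinge_d and bin_b below 0.174 m) and value of joint tag_d below -0.7 rad)) and velocity of joint tag_a between -0.2 and 0.2 rad/s and velocity of joint tag_b between -0.2 and 0.2 rad/s and velocity of joint tag_c between -0.2 and 0.2 rad/s and velocity of joint tag_d between -0.2 and 0.2 rad/s); the robot touches nothing.
It fails at once if a loose bystander was shifted more than 20 mm, tipped or lifted (distance of any of vial_left, vial_right, reagent_bottle, beaker, tip_box, tube_stand from where it was at the start of the episode above 0.02 m or angle between any of vial_left, vial_right, reagent_bottle, beaker, tip_box, tube_stand's own z axis and vertical above 0.35 rad).
It fails at once if a tag was handled roughly (more than 15 N) (contact force between the fingers and tag_a above 15 N or contact force between the fingers and tag_b above 15 N or contact force between the fingers and tag_c above 15 N or contact force between the fingers and tag_d above 15 N).
It fails at once if a tag was pinched (fingers pressing on both faces at once) ((contact force between the fingers and tag_a_c1 above 1.5 N and contact force between the fingers and tag_a_c2 above 1.5 N) or (contact force between the fingers and tag_b_c1 above 1.5 N and contact force between the fingers and tag_b_c2 above 1.5 N) or (contact force between the fingers and tag_c_c1 above 1.5 N and contact force between the fingers and tag_c_c2 above 1.5 N) or (contact force between the fingers and tag_d_c1 above 1.5 N and contact force between the fingers and tag_d_c2 above 1.5 N)).
It fails at once if a bin or its contents were shoved (more than 15 N) (contact force between any of the arm, the fingers and bin_a above 15 N or contact force between any of the arm, the fingers and bin_b above 15 N or contact force between any of the arm, the fingers and bin_c above 15 N or contact force between any of the arm, the fingers and bin_d above 15 N).
It also fails if it takes over 45 s, if anything falls off the work surface, if the arm or the gripper's body presses on something with over 40 N, if the wrist force passes 120 N, or if a joint passes its speed limit or range.

### The arm

A 7-joint arm with a two-finger parallel gripper is mounted at the origin on the work surface. World frame = base frame: x ahead of the robot, y to its left, z up, the work surface at z = 0. Lengths are in m, angles in degrees, forces in N, time in s.
With the tool pointing down it reaches from about 0.425 to 0.875 m from the base axis. Payload 4.7 kg.
Tool frame: the origin (TCP) lies on the front face of the gripper's body, between the roots of the fingers; the fingertips stand 70 mm ahead of it and the grasp point (between the pads) lies 51 mm ahead of it (tip_extent is the distance from the TCP to the fingertips, in m); z points along the fingers, y is the direction in which the jaws open and shut (so a half turn about z gives the same grasp; the last joint's range is limited). The gripper opens to 87 mm and grips with 3 to 60 N. Pads are 19 mm wide; open, the fingers measure 117 mm over their backs; the gripper's body (75 mm by 190 mm) begins 51 mm behind the grasp point.
Start: joints at [71.282, 18.392, -4.016, 83.108, 1.295, 78.541, -3.26], TCP at [0.217, -0.613, 0.292] pointing down, gripper open.
Joint ranges: [-163.93, 163.93], [-17.29, 119.83], [-79.2, 71.16], [3.27, 140.29], [-89.18, 269.18], [5.43, 117.66], [-154.24, 154.24]. Speed limits (degrees/s): [147.25, 147.25, 180, 180, 180, 180, 180].

### API

Orientations are given as [roll, pitch, yaw] about the fixed x, y, z axes, in that order (R = Rz(yaw) Ry(pitch) Rx(roll)).
In Python, from cell import * gives the robot as it stands.
- The arm moves only by the tool carry_out, never from a script. Its argument "increments" is text: rows parted by semicolons, each of 7 numbers parted by spaces: the opening, from 0 (shut) to 1 (fully open), then the shift along the tool's x, y, z in m, then the turn, a rotation vector about the tool's x, y, z in degrees. A call has 1 to 20 rows; each row shifts and turns the pose as measured when the row begins, along the tool's axes as they then stand; what a row does not reach is not made up. A row lasts 1/8 s, in which the tool goes at most 62.5 mm and 10.7 degrees, less where a joint would pass 70% of its speed; a pose out of reach is approached as far as the arm can. A call is refused whole if a number of a shift passes 0.0625 or a number of a turn 10.7, either way. A call with a gripper value outside its range is refused whole. The fingers move at their own pace and stop on an object; "force" is the grip in N (left out, the last holds). Time passes only in rows, so rows that do not move let the fingers close. It gives the time, the measured TCP pose, the force and the opening at its end, in the units of the state.
- get_obs(): the state, without advancing time (a new reading comes with each control period).
- read_camera(name): name is "scene" or "side" or "wrist"; returns a dict with "img" (400x640x3 uint8, blue, green, red), "fx", "fy", "cx", "cy" (pixels), "k1" (the pictures are not rectified: a ray, as slopes to the right and down, at radius r is drawn at 1 + k1 r^2 times it, then the intrinsics apply), "world_from_camera" (4x4, takes a point from camera to world coordinates). Camera axes: x right, y down, z forward; pixel columns grow to the right and rows downward; lengths in m; the calibration is good to about 2 mm. A picture is of the moment at which its call begins. There is no depth.
- sign_off(): hands the job in, once; it reports no verdict.
Trained networks look in a picture, given as the dict that the camera call returned (one of the last four; its "shot" number tells which), for a name from the list of things; names that differ only in an ending like _2 or _b are one class to them, and where a whole thing is asked for, a point or a joint stands for the part that bears it (a point fixed in the world has none). Each returns a list of dicts, best first, with "confidence" (0 to 1); they miss things now and then, are a little off and sometimes report something else, mostly with a low value. They report only what shows in the picture. A call takes as long as a camera call.
- masks_of(target, picture): "pixels" (400x640 bool, what is visible of it) and "bbox" ([left, top, right, bottom] in pixels, round what is visible of it).
The state is a dict: "time_s": time; "qpos": joint angles; "joint_velocities": joint speeds; "effort": joint torques, N m; "tool_pos": TCP position; "tool_rot": TCP orientation; "force": force on the tool from outside, world axes, zero at the start; "wrist_torque": the same for the moment, N m; "grip_width": finger opening in m.
Only numpy, scipy, OpenCV 4.12 (cv2) and the standard library are available. Lean on these libraries where they do the work, as an engineer would, in place of code of your own. Each camera call takes 0.05 s, during which the arm holds its last target.

## Working session

There is one attempt and no reset: what is moved stays moved. The work goes in short steps, Python scripts to look and compute and a tool call to move; the robot and the scene stay as the last step left them, time stands still between calls to the robot, and variables do not carry over. Pictures are saved under pics/ and viewed, and the job is handed in when it is done.

Besides the shell and the picture viewer there is one more tool, called after "Emit:" as a command line: name --argument value ..., lists and objects as JSON in quotes. carry_out: Moves the arm, as the interface text tells. Its arguments: {"type":"object","properties":{"increments":{"type":"string"},"force":{"type":"number"}},"required":["increments"]}

```bash
mkdir -p pics; ls
python3 - <<'E'
from cell import *
import cv2,numpy as np
for n in ["scene","side","wrist"]:
    p=read_camera(n); cv2.imwrite(f"pics/{n}0.png",p["img"])
    print(n,p["fx"],p["fy"],p["cx"],p["cy"],p["k1"]);print(np.round(p["world_from_camera"],4).tolist())
o=get_obs(); print(o["time_s"],o["tool_pos"],o["tool_rot"],o["grip_width"])
E
```

```text
pics
scene 449.9697732819218 449.9697732819218 318.3090619249588 198.4533575136163 0.01354449342351868
[[0.2051, 0.7688, -0.6057, 1.408], [0.9786, -0.1708, 0.1146, -0.1583], [-0.0153, -0.6163, -0.7874, 1.093], [0.0, 0.0, 0.0, 1.0]]
side 448.9984902928359 448.9984902928359 323.00245999309 195.61515817855025 -0.007814011645629396
[[0.9996, -0.0173, 0.0234, 0.5309], [-0.0288, -0.705, 0.7086, -1.0481], [0.0042, -0.709, -0.7052, 1.123], [0.0, 0.0, 0.0, 1.0]]
wrist 295.4598779936028 295.4598779936028 315.57902737995886 199.88531044506942 0.018250939932542818
[[0.3336, -0.9146, -0.2285, 0.2796], [-0.9427, -0.3238, -0.0801, -0.5917], [-0.0008, 0.2421, -0.9703, 0.3832], [0.0, 0.0, 0.0, 1.0]]
0.15 [ 0.21711769 -0.61233871  0.29143715] [-1.79920405e+02  4.92831283e-03  1.95245029e+01] 0.08705720803546275
```

View pics/scene0.png

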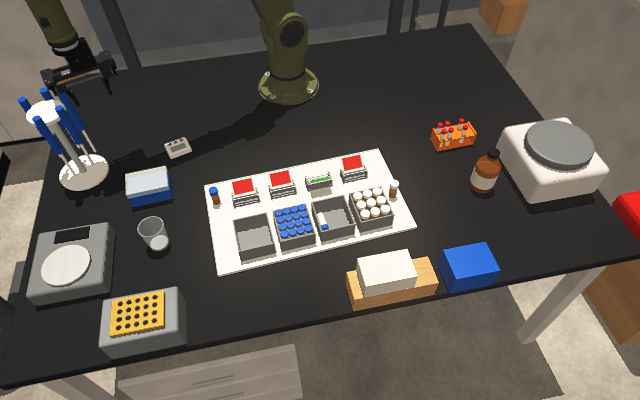

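View pics/side0.png

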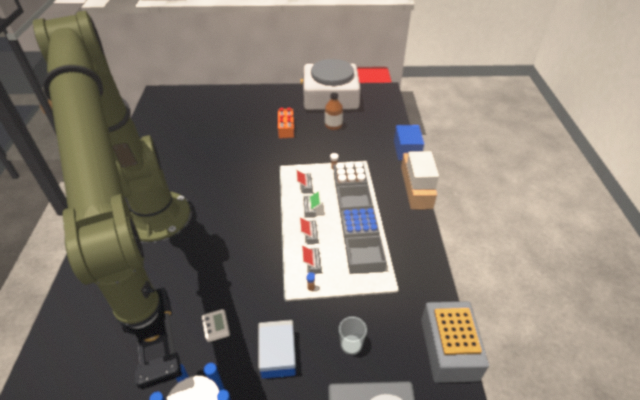

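View pics/wrist0.png

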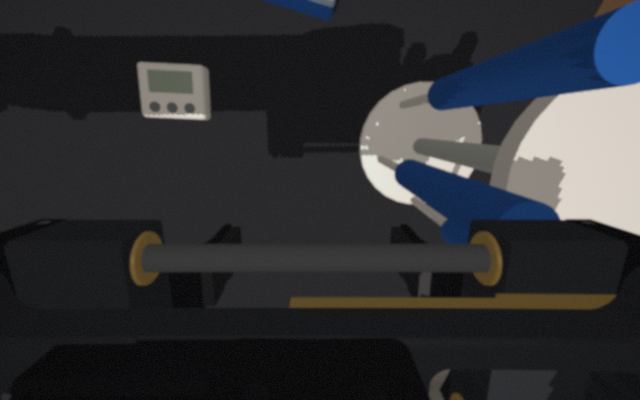

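The scene picture shows the bins from left (-y) to right: empty at (253,238), blue tubes at (293,222), one tube at (333,215) and vials at (370,205). Their tags read red, red, green, red. So the tags of the blue-tube bin, the one-tube bin and the vial bin look wrong. Next I'll measure the board.

```bash
cat > h.py <<'E'
import numpy as np, cv2
def undist(p,uv):
    uv=np.atleast_2d(uv).astype(float)
    d=np.stack([(uv[:,0]-p["cx"])/p["fx"],(uv[:,1]-p["cy"])/p["fy"]],1); s=d.copy()
    for _ in range(10): s=d/(1+p["k1"]*(s**2).sum(1,keepdims=True))
    return s
def toplane(p,uv,z):
    s=undist(p,uv); T=np.array(p["world_from_camera"])
    r=np.c_[s,np.ones(len(s))]@T[:3,:3].T; c=T[:3,3]
    return c+r*((z-c[2])/r[:,2])[:,None]
def proj(p,X):
    T=np.linalg.inv(np.array(p["world_from_camera"])); X=np.atleast_2d(X)
    c=X@T[:3,:3].T+T[:3,3]; s=c[:,:2]/c[:,2:]; s=s*(1+p["k1"]*(s**2).sum(1,keepdims=True))
    return np.stack([s[:,0]*p["fx"]+p["cx"],s[:,1]*p["fy"]+p["cy"]],1)
E
python3 - <<'E'
from cell import *
from h import *
for n in ["scene","side"]:
    p=read_camera(n)
    np.save(f"{n}.npy",p,allow_pickle=True)
    m=masks_of("board",p)[0]; print(n,m["confidence"],m["bbox"])
    c,_=cv2.findContours(m["pixels"].astype(np.uint8),cv2.RETR_EXTERNAL,cv2.CHAIN_APPROX_NONE)
    c=cv2.convexHull(max(c,key=cv2.contourArea))
    # board corners: approx quad
    q=cv2.approxPolyDP(c,8,True)[:,0]
    print(q.tolist(), np.round(toplane(p,q,0.012),3).tolist())
    for t in ["bin_a","bin_b","bin_c","bin_d","tag_a","vial_left","vial_right"]:
        for d in masks_of(t,p):
            if d["confidence"]<.2: continue
            ys,xs=np.nonzero(d["pixels"]); z={"b":0.05,"t":0.055,"v":.04}[t[0]]
            print(t,round(d["confidence"],2),d["bbox"],np.round(toplane(p,[xs.mean(),ys.mean()],z),3).tolist())
    a=p["img"][130:285,190:430] if n=="scene" else p["img"][150:305,260:420]
    cv2.imwrite(f"pics/{n}_z.png",cv2.resize(a,None,fx=3.3,fy=3.3,interpolation=cv2.INTER_CUBIC))
E
```

```text
scene 0.65 [203.6, 147.7, 415.9, 274.7]
[[417, 226], [219, 275], [204, 185], [378, 149]] [[0.738, 0.258, 0.012], [0.775, -0.317, 0.012], [0.446, -0.34, 0.012], [0.415, 0.236, 0.012]]
bin_a 0.84 [310.8, 195.3, 357.0, 239.4] [[0.684, 0.02, 0.05]]
bin_a 0.8 [234.0, 210.1, 275.4, 260.2] [[0.698, -0.208, 0.05]]
bin_a 0.72 [347.6, 186.0, 394.2, 234.3] [[0.675, 0.133, 0.05]]
bin_a 0.6 [272.4, 201.6, 318.0, 250.7] [[0.69, -0.094, 0.05]]
bin_a 0.46 [269.5, 171.2, 297.4, 195.4] [[0.528, -0.104, 0.05]]
bin_b 0.84 [310.8, 195.3, 357.0, 239.4] [[0.684, 0.02, 0.05]]
bin_b 0.8 [234.0, 210.1, 275.4, 260.2] [[0.698, -0.208, 0.05]]
bin_b 0.72 [347.6, 186.0, 394.2, 234.3] [[0.675, 0.133, 0.05]]
bin_b 0.6 [272.4, 201.6, 318.0, 250.7] [[0.69, -0.094, 0.05]]
bin_b 0.46 [269.5, 171.2, 297.4, 195.4] [[0.528, -0.104, 0.05]]
bin_c 0.84 [310.8, 195.3, 357.0, 239.4] [[0.684, 0.02, 0.05]]
bin_c 0.8 [234.0, 210.1, 275.4, 260.2] [[0.698, -0.208, 0.05]]
bin_c 0.72 [347.6, 186.0, 394.2, 234.3] [[0.675, 0.133, 0.05]]
bin_c 0.6 [272.4, 201.6, 318.0, 250.7] [[0.69, -0.094, 0.05]]
bin_c 0.46 [269.5, 171.2, 297.4, 195.4]
[... 1816 characters left out ...]
 185.0, 372.2, 212.8] [[0.671, 0.02, 0.05]]
bin_d 0.73 [343.6, 235.9, 386.7, 274.2] [[0.684, -0.224, 0.05]]
tag_a 0.66 [345.7, 237.5, 387.0, 271.2] [[0.684, -0.228, 0.055]]
tag_a 0.59 [307.5, 188.9, 320.3, 212.4] [[0.537, 0.002, 0.055]]
tag_a 0.5 [300.9, 248.1, 316.0, 267.1] [[0.514, -0.227, 0.055]]
tag_a 0.49 [299.1, 220.5, 312.5, 238.6] [[0.509, -0.113, 0.055]]
tag_a 0.42 [298.0, 170.3, 309.6, 186.3] [[0.496, 0.112, 0.055]]
vial_left 0.52 [329.4, 154.0, 337.8, 166.7] [[0.614, 0.233, 0.04]]
vial_left 0.22 [295.7, 169.1, 315.0, 194.5] [[0.506, 0.112, 0.04]]
vial_right 0.56 [306.4, 272.0, 316.8, 290.4] [[0.523, -0.306, 0.04]]
vial_right 0.36 [332.7, 164.0, 371.0, 189.2] [[0.666, 0.145, 0.04]]
```

```bash
cat > fit.py <<'E'
from h import *
from scipy.optimize import least_squares
P={n:np.load(f"{n}.npy",allow_pickle=True).item() for n in ["scene","side"]}
bb={"scene":{1:[310.8,195.3,357.0,239.4],-3:[234.0,210.1,275.4,260.2],3:[347.6,186.0,394.2,234.3],-1:[272.4,201.6,318.0,250.7]},
"side":{-1:[341.0,206.6,379.4,240.0],3:[335.0,163.6,370.7,191.8],1:[339.3,185.0,372.2,212.8],-3:[343.6,235.9,386.7,274.2]}}
quad={"scene":[[417,226],[219,275],[204,185],[378,149]],"side":[[364,162],[397,290],[287,300],[281,167]]}
def W(v,b):
    b=np.atleast_2d(b).astype(float); c,s=np.cos(v[2]),np.sin(v[2])
    return np.c_[v[0]+c*b[:,0]-s*b[:,1],v[1]+s*b[:,0]+c*b[:,1],b[:,2]]
box=lambda x0,x1,y0,y1,z0,z1:np.array([[x,y,z] for x in(x0,x1) for y in(y0,y1) for z in(z0,z1)])
def res(v):
    r=[]
    for n in P:
        for k,b in bb[n].items():
            y=k*.0575
            if k in(1,-3):
                q=proj(P[n],W(v,box(.1,.21,y-.05,y+.05,.012,.062)))
                r+=list(np.r_[q.min(0),q.max(0)]-b)
            else:
                q=proj(P[n],W(v,box(.1,.21,y-.05,y+.05,.012,.062)))
                r+=list((np.r_[q.min(0),q.max(0)]-b)*[.5,.0,.5,.5])
    return np.array(r)
def resb(v):
    r=[]
    for n in P:
        q=proj(P[n],W(v,[[v[3]+.325,.29,.012],[v[3]+.325,-.29,.012],[v[3],-.29,.012],[v[3],.29,.012]]))
        r+=list((q-quad[n]).ravel())
    return np.array(r)
f=least_squares(lambda v:np.r_[res(v),resb(v)],[.53,-.05,.06,-.08],loss="soft_l1"); 
print(f.x,np.degrees(f.x[2]),np.sqrt((f.fun**2).mean()))
v=f.x; np.save("pose.npy",v)
for k in(-3,-1,1,3): print(k,np.round(W(v,[[0,k*.0575,.035]]),4))
for n,(r0,r1,c0,c1) in {"scene":(130,285,190,430),"side":(150,305,260,420)}.items():
    S=4 if n=='side' else 3.3
    a=cv2.resize(P[n]["img"][r0:r1,c0:c1],None,fx=S,fy=S,interpolation=cv2.INTER_CUBIC)
    D=lambda X,col,cl=True:cv2.polylines(a,[np.int32((proj(P[n],W(v,X))+.5-[c0,r0])*S)],cl,col,1,cv2.LINE_AA)
    D([[v[3]+.325,.29,.012],[v[3]+.325,-.29,.012],[v[3],-.29,.012],[v[3],.29,.012]],(255,0,255))
    for k in(-3,-1,1,3):
        y=k*.0575
        D([[.1,y-.05,.062],[.21,y-.05,.062],[.21,y+.05,.062],[.1,y+.05,.062]],(0,255,255))
        D([[0,y-.035,.035],[0,y+.035,.035]],(255,255,0),False)
        s=1 if k==1 else -1
        D([[0,y-.033,.035],[s*.038,y-.033,.067],[s*.038,y+.033,.067],[0,y+.033,.035]],(255,0,0))
    cv2.imwrite(f"pics/{n}_fit.png",a)
E
python3 fit.py
```

```text
[ 0.52105498 -0.04593375  0.06080673 -0.09029323] 3.4839690231768574 1.3583880635361991
-3 [[ 0.5315 -0.2181  0.035 ]]
-1 [[ 0.5245 -0.1033  0.035 ]]
1 [[0.5176 0.0115 0.035 ]]
3 [[0.5106 0.1262 0.035 ]]
```

View pics/scene_fit.png

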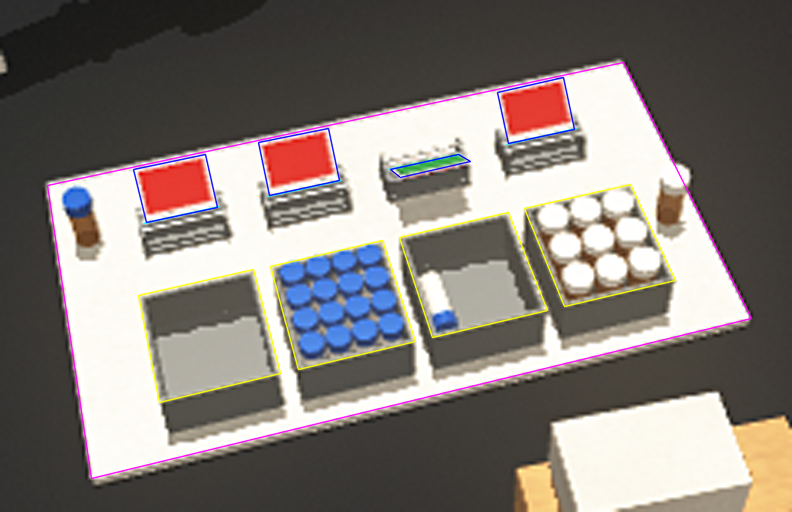

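View pics/side_fit.png

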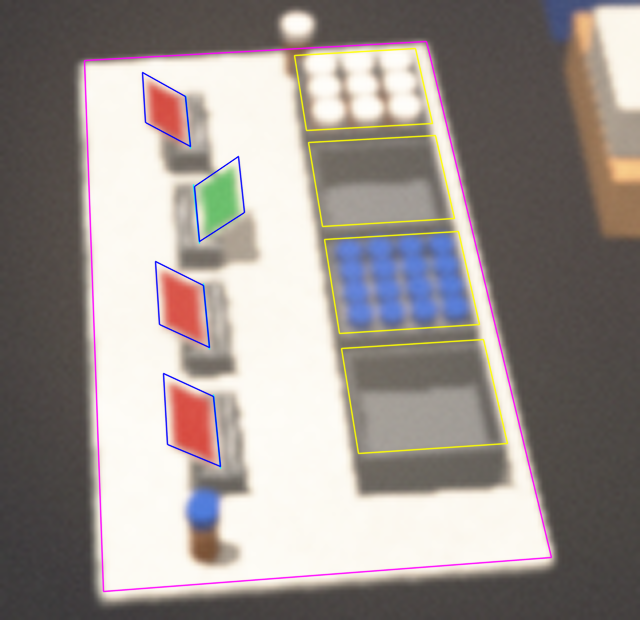

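The fit agrees with both pictures to about 2–3 mm. The tags to flip are k=-1 (blue tubes) and k=+3 (vials), both to green, and k=+1 (one tube) to red. I'll close the gripper and move away from the pipette stand first, squaring the tool to the board.

Emit:
carry_out --increments "0 0.010 -0.028 0 0 0 4; 0 0.008 -0.029 0 0 0 4; 0 0.006 -0.029 0 0 0 4; 0 0.004 -0.03 0 0 0 4; 0 0.002 -0.03 0 0 0 0"

```text
time_s: 1.68
tool_pos: [0.2176, -0.4603, 0.2916]
tool_rot: [180.0, 0.0, 2.8]
force: [0.4, -0.1, 0.5]
grip_width: 0.0454
```

```bash
cat > where.py <<'E'
from cell import *
from h import *
import sys
from scipy.spatial.transform import Rotation as R
o=get_obs(); v=np.load("pose.npy"); c,s=np.cos(v[2]),np.sin(v[2])
p=np.array(o["tool_pos"]); d=p[:2]-v[:2]
Rt=R.from_euler("xyz",o["tool_rot"],degrees=True).as_matrix()
print("t",round(o["time_s"],2),"tool",np.round(p,4),np.round(o["tool_rot"],2),"board",np.round([c*d[0]+s*d[1],-s*d[0]+c*d[1]],4),"tipz",round(p[2]-.07,4),"F",np.round(o["force"],2),"w",round(o["grip_width"],4))
if len(sys.argv)>3:
    bx,by,z=map(float,sys.argv[1:4])
    t=np.array([v[0]+c*bx-s*by,v[1]+s*bx+c*by,z]); print("tool delta",np.round(Rt.T@(t-p),4))
    Rg=R.from_euler("xyz",[180,0,np.degrees(v[2])],degrees=True).as_matrix()
    print("rot",np.round(R.from_matrix(Rt.T@Rg).as_rotvec(degrees=True),2))
print("q",np.round(o["qpos"],1))
E
python3 where.py -0.066 -0.0575 0.29
```

```text
t 1.68 tool [ 0.2176 -0.4603  0.2916] [179.97   0.     2.85] board [-0.3281 -0.3951] tipz 0.2216 F [ 0.44 -0.07  0.53] w 0.0454
tool delta [ 0.2583 -0.3405  0.0014]
rot [ 0.03  0.   -0.64]
q [ 67.    1.5  -5.4 102.8   0.2  75.7 -25.6]
```

Emit:
carry_out --increments "0 0.026 -0.034 0 0 0 -0.6; 0 0.026 -0.034 0 0 0 0; 0 0.026 -0.034 0 0 0 0; 0 0.026 -0.034 0 0 0 0; 0 0.026 -0.034 0 0 0 0; 0 0.026 -0.034 0 0 0 0; 0 0.026 -0.034 0 0 0 0; 0 0.026 -0.034 0 0 0 0; 0 0.026 -0.034 0 0 0 0; 0 0.024 -0.034 0 0 0 0; 0 0 0 0 0 0 0"

```text
time_s: 3.05
tool_pos: [0.4624, -0.0917, 0.294]
tool_rot: [179.5, -0.4, 3.5]
force: [0.1, -0.2, -0.8]
grip_width: 0.0003
```

```bash
python3 where.py -0.066 -0.0575 0.123
```

```text
t 3.05 tool [ 0.4624 -0.0917  0.294 ] [179.54  -0.36   3.52] board [-0.0614 -0.0421] tipz 0.224 F [ 0.1  -0.18 -0.8 ] w 0.0003
tool delta [-0.0057  0.014   0.1711]
rot [ 0.46 -0.36  0.04]
q [ 44.3  -3.  -35.  106.5  -1.4  75.6 -76.8]
```

Emit:
carry_out --increments "0 -0.005 0.014 0 0.4 -0.4 0; 0 0 0 0.03 0 0 0; 0 0 0 0.03 0 0 0; 0 0 0 0.03 0 0 0; 0 0 0 0.03 0 0 0; 0 0 0 0 0 0 0"

```text
time_s: 3.8
tool_pos: [0.4534, -0.121, 0.1714]
tool_rot: [179.7, 0.2, 2.5]
force: [-0.6, 0.2, 0.3]
grip_width: 0.0004
```

```bash
python3 where.py -0.066 -0.0575 0.123
python3 - <<'E'
from cell import *
import cv2
for n in("scene","side"):
    p=read_camera(n); a=p["img"][110:300,180:440] if n=="scene" else p["img"][120:310,230:430]
    cv2.imwrite(f"pics/{n}_1.png",cv2.resize(a,None,fx=3,fy=3,interpolation=cv2.INTER_CUBIC))
E
```

```text
t 3.8 tool [ 0.4534 -0.121   0.1714] [179.66   0.2    2.53] board [-0.0721 -0.0708] tipz 0.1014 F [-0.59  0.16  0.26] w 0.0004
tool delta [ 0.0061 -0.0137  0.0483]
rot [ 0.34  0.2  -0.95]
q [ 44.8   4.  -34.2 115.3   3.   61.6 -78.1]
```

View pics/side_1.png

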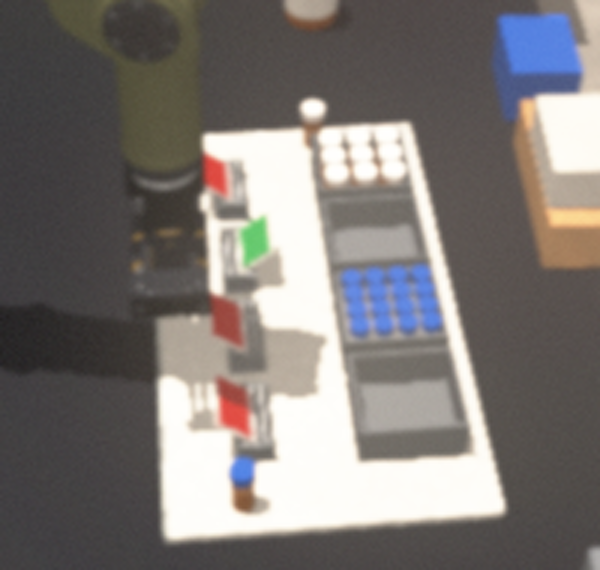

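View pics/scene_1.png

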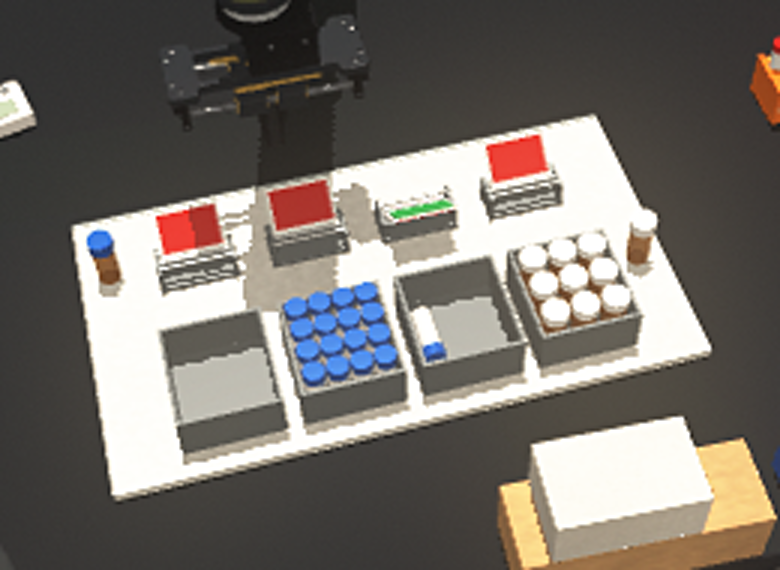

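The pictures show the gripper standing in front of tag k=-1 (scene_1 about (300,120), tag at (300,205)). It overshot sideways by 14 mm, so I'll correct that and go down the rest of the way.

Emit:
carry_out --increments "0 0.003 -0.007 0.012 0 0 -0.9; 0 0.002 -0.004 0.012 0 0 0; 0 0 0 0.012 0 0 0; 0 0 0 0.008 0 0 0; 0 0 0 0 0 0 0; 0 0 0 0 0 0 0"

```text
time_s: 4.65
tool_pos: [0.4621, -0.11, 0.1295]
tool_rot: [179.4, -0.3, 3.5]
force: [-0.1, -0.7, 0.2]
grip_width: 0.0004
```

```bash
python3 where.py 0.002 -0.0575 0.123
```

```text
t 4.65 tool [ 0.4621 -0.11    0.1295] [179.42  -0.31   3.52] board [-0.0627 -0.0604] tipz 0.0595 F [-0.09 -0.71  0.18] w 0.0004
tool delta [ 0.0647 -0.0029  0.0068]
rot [ 0.58 -0.31  0.04]
q [ 43.1   7.9 -34.9 117.2   6.   56.1 -81.3]
```

Emit:
carry_out --increments "0 0 -0.002 0.006 0.4 -0.2 0; 0 0 0 0 0 0 0; 0 0.008 0 0 0 0 0; 0 0.008 0 0 0 0 0; 0 0.008 0 0 0 0 0; 0 0.008 0 0 0 0 0"

```text
time_s: 5.4
tool_pos: [0.4965, -0.1064, 0.124]
tool_rot: [179.8, -0.2, 3.5]
force: [-0.6, -0.3, 0.3]
grip_width: 0.0002
```

```bash
python3 where.py 0.002 -0.0575 0.123
```

```text
t 5.4 tool [ 0.4965 -0.1064  0.124 ] [179.79  -0.18   3.47] board [-0.0282 -0.0589] tipz 0.054 F [-0.61 -0.32  0.32] w 0.0002
tool delta [ 0.0302 -0.0014  0.0011]
rot [ 0.21 -0.18 -0.01]
q [ 40.9  12.8 -34.7 113.    8.9  56.5 -84.6]
```

Emit:
carry_out --increments "0 0.008 0 0.001 0 0 0; 0 0.008 0 0 0 0 0; 0 0.008 0 0 0 0 0; 0 0.006 0 0 0 0 0; 0 0 0 0 0 0 0; 0 0 0 0 0 0 0"

```text
time_s: 6.15
tool_pos: [0.5295, -0.1041, 0.1229]
tool_rot: [179.8, -0.2, 3.5]
force: [-0.2, 0.5, -1.4]
grip_width: 0.0008
```

```bash
python3 where.py 0.002 -0.0575 0.123
python3 - <<'E'
from cell import *
import cv2
for n in("side",):
    p=read_camera(n); a=p["img"][120:310,230:430]
    cv2.imwrite(f"pics/{n}_2.png",cv2.resize(a,None,fx=3,fy=3,interpolation=cv2.INTER_CUBIC))
E
```

```text
t 6.15 tool [ 0.5295 -0.1041  0.1229] [179.83  -0.2    3.5 ] board [ 0.0049 -0.0586] tipz 0.0529 F [-0.2   0.46 -1.39] w 0.0008
tool delta [-0.0029 -0.0011 -0.0002]
rot [ 0.17 -0.2   0.02]
q [ 38.6  16.7 -34.3 108.8  11.3  57.5 -87.1]
```

View pics/side_2.png

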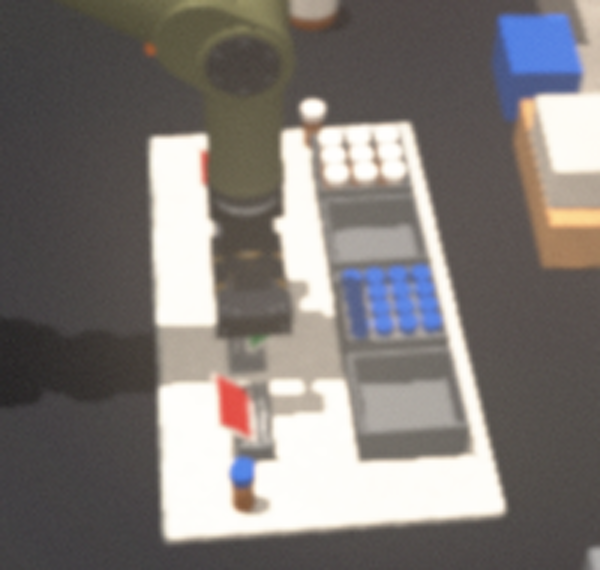

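Green shows at (258,340) in side_2, so the tag went over. I'll back out, rise and head for tag k=+3.

Emit:
carry_out --increments "0 -0.015 0 -0.005 0 0 0; 0 -0.015 0 -0.02 0 0 0; 0 -0.015 0 -0.02 0 0 0; 0 -0.015 -0.01 -0.015 0 0 0; 0 -0.006 -0.025 0 0 0 0; 0 0 -0.025 0 0 0 0; 0 0 -0.025 0 0 0 0; 0 0 -0.025 0 0 0 0; 0 0 -0.025 0 0 0 0; 0 0 -0.025 0 0 0 0; 0 0 -0.025 0 0 0 0; 0 0 -0.02 0 0 0 0; 0 0 0 0 0 0 0; 0 0 0 0 0 0 0"

```text
time_s: 7.95
tool_pos: [0.4338, 0.1117, 0.1781]
tool_rot: [179.6, 0.4, 3.9]
force: [0.3, -0.1, -0.4]
grip_width: 0.0004
```

```bash
python3 where.py -0.066 0.1725 0.123
```

```text
t 7.95 tool [0.4338 0.1117 0.1781] [179.61   0.37   3.86] board [-0.0775  0.1626] tipz 0.1081 F [ 0.3  -0.13 -0.39] w 0.0004
tool delta [ 0.0119 -0.0102  0.055 ]
rot [0.39 0.37 0.38]
q [  30.8    1.4  -48.7  116.9    1.5   62.6 -104.7]
```

Emit:
carry_out --increments "0 0.006 -0.005 0.008 0.4 0.3 0.3; 0 0.004 -0.004 0.012 0 0 0; 0 0 0 0.012 0 0 0; 0 0 0 0.012 0 0 0; 0 0 0 0.008 0 0 0; 0 0 0 0 0 0 0; 0 0 0 0 0 0 0"

```text
time_s: 8.82
tool_pos: [0.4432, 0.1195, 0.1208]
tool_rot: [-180.0, 0.2, 3.3]
force: [-0.3, 0.0, 0.6]
grip_width: 0.0006
```

```bash
python3 where.py 0.002 0.1725 0.123;  python3 - <<'E'
from cell import *
import cv2
for n in("scene",):
    p=read_camera(n); a=p["img"][110:300,180:440]
    cv2.imwrite(f"pics/{n}_3.png",cv2.resize(a,None,fx=3,fy=3,interpolation=cv2.INTER_CUBIC))
E
```

```text
t 8.82 tool [0.4432 0.1195 0.1208] [-179.96    0.22    3.31] board [-0.0677  0.1699] tipz 0.0508 F [-0.3   0.04  0.56] w 0.0006
tool delta [ 0.0697 -0.0028 -0.0024]
rot [-0.04  0.22 -0.18]
q [  28.2    9.   -48.7  118.8    8.    55.7 -111.5]
```

View pics/scene_3.png

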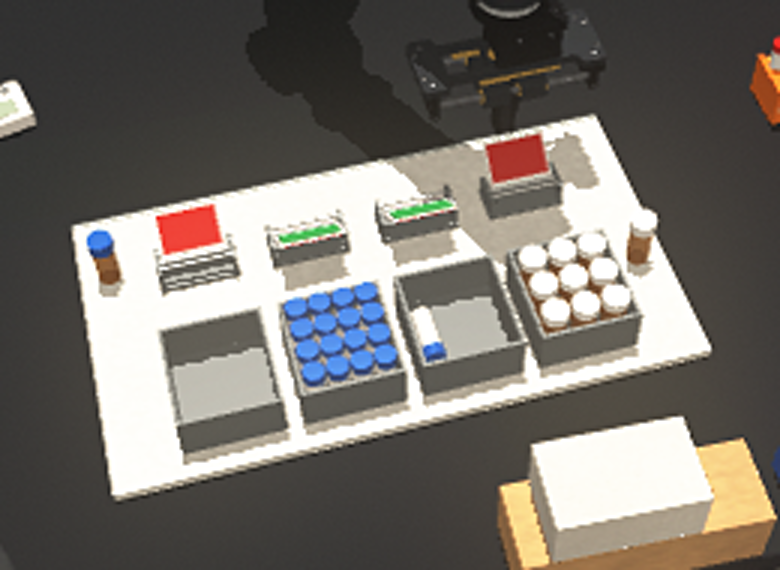

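Tag k=-1 now shows green at (310,235), and the closed fingers stand behind tag k=+3 at about (505,115). Pushing.

Emit:
carry_out --increments "0 0.008 -0.002 -0.002 0 0 0; 0 0.008 0 0 0 0 0; 0 0.008 0 0 0 0 0; 0 0.008 0 0 0 0 0; 0 0.008 0 0 0 0 0; 0 0 0 0 0 0 0"

```text
time_s: 9.62
tool_pos: [0.4873, 0.1241, 0.1239]
tool_rot: [-180.0, 0.1, 3.3]
force: [0.5, 0.8, -0.1]
grip_width: 0.0004
```

```bash
python3 where.py 0.002 0.1725 0.123
```

```text
t 9.62 tool [0.4873 0.1241 0.1239] [-1.7996e+02  7.0000e-02  3.2600e+00] board [-0.0233  0.1718] tipz 0.0539 F [ 0.46  0.84 -0.11] w 0.0004
tool delta [ 0.0253 -0.0008  0.0009]
rot [-0.04  0.07 -0.23]
q [  25.7   14.8  -47.2  113.1   12.8   57.4 -114.2]
```

Emit:
carry_out --increments "0 0.008 0 0 0 0 0; 0 0.008 0 0 0 0 0; 0 0.008 0 0 0 0 0; 0 0.002 0 0 0 0 0; 0 0 0 0 0 0 0; 0 0 0 0 0 0 0"

```text
time_s: 10.38
tool_pos: [0.5149, 0.1257, 0.1237]
tool_rot: [-180.0, 0.1, 3.3]
force: [-0.4, 0.6, 0.6]
grip_width: 0.0004
```

```bash
python3 where.py -0.066 0.1725 0.123;  python3 - <<'E'
from cell import *
import cv2
for n in("scene","side"):
    p=read_camera(n); a=p["img"][110:300,180:440]
    cv2.imwrite(f"pics/{n}_4.png",cv2.resize(a,None,fx=3,fy=3,interpolation=cv2.INTER_CUBIC))
E
```

```text
t 10.38 tool [0.5149 0.1257 0.1237] [-1.7996e+02  9.0000e-02  3.2600e+00] board [0.0043 0.1717] tipz 0.0537 F [-0.4   0.6   0.64] w 0.0004
tool delta [-0.0703 -0.0006  0.0008]
rot [-0.04  0.09 -0.22]
q [  24.    18.3  -46.   109.5   15.3   58.5 -115.3]
```

View pics/scene_4.png

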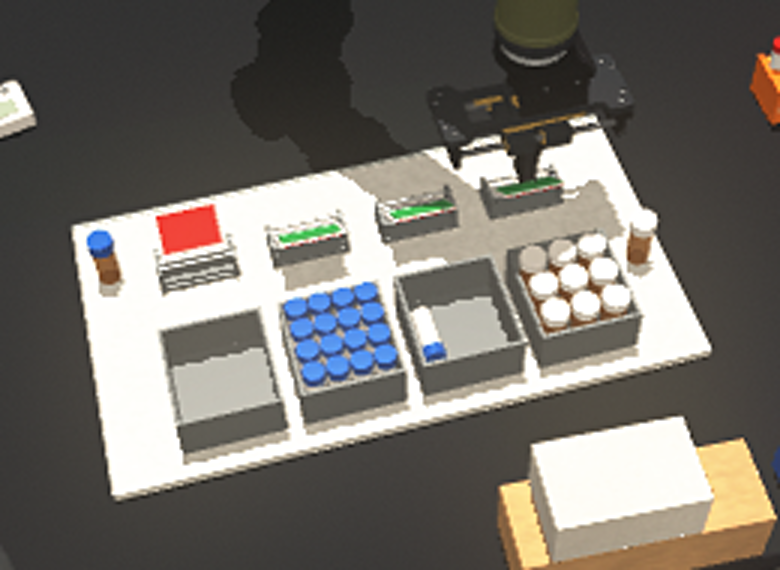

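Tag k=+3 now shows green at (530,188). I'll back off, rise, and go to the bin side of tag k=+1.

Emit:
carry_out --increments "0 -0.012 0 -0.005 0 0 0; 0 -0.012 0 -0.025 0 0 0; 0 -0.005 0 -0.025 0 0 0; 0 0 0.01 -0.015 0 0 0; 0 0.012 0.015 0 0 0 0; 0 0.012 0.015 0 0 0 0; 0 0.012 0.015 0 0 0 0; 0 0.012 0.015 0 0 0 0; 0 0.012 0.015 0 0 0 0; 0 0.012 0.015 0 0 0 0; 0 0.012 0 0 0 0 0; 0 0 0 0 0 0 0; 0 0 0 0 0 0 0"

```text
time_s: 12.1
tool_pos: [0.5762, 0.023, 0.1922]
tool_rot: [-180.0, 0.5, 3.3]
force: [-0.4, 0.1, -0.6]
grip_width: 0.0004
```

```bash
python3 where.py 0.066 0.0575 0.123
```

```text
t 12.1 tool [0.5762 0.023  0.1922] [-179.98    0.48    3.31] board [0.0593 0.0655] tipz 0.1222 F [-0.44  0.08 -0.63] w 0.0004
tool delta [0.0073 0.008  0.0692]
rot [-0.02  0.48 -0.17]
q [  31.7   18.9  -43.3   99.4   13.8   67.7 -102.2]
```

Emit:
carry_out --increments "0 0.005 0.005 0.004 0 0.4 0; 0 0.003 0.002 0.01 0 0 0; 0 0 0 0 0 0 0; 0 0 0 0 0 0 0"

```text
time_s: 12.6
tool_pos: [0.5842, 0.0172, 0.1772]
tool_rot: [180.0, 0.1, 3.4]
force: [1.0, 0.2, 0.8]
grip_width: 0.0005
```

```bash
python3 where.py 0.066 0.0575 0.123
```

```text
t 12.6 tool [0.5842 0.0172 0.1772] [1.7999e+02 8.0000e-02 3.4300e+00] board [0.0669 0.0592] tipz 0.1072 F [1.   0.24 0.83] w 0.0005
tool delta [-0.0008  0.0017  0.0542]
rot [ 0.01  0.08 -0.05]
q [  31.4   20.5  -42.7   99.4   15.1   66.  -102.2]
```

Emit:
carry_out --increments "0 0 0 0.012 0 0 0; 0 0 0 0.012 0 0 0; 0 0 0 0.012 0 0 0; 0 0 0 0.01 0 0 0; 0 0 0 0.004 0 0 0; 0 0 0 0 0 0 0; 0 0 0 0 0 0 0"

```text
time_s: 13.48
tool_pos: [0.5836, 0.0174, 0.1231]
tool_rot: [-180.0, 0.1, 3.4]
force: [-0.3, -0.5, 0.6]
grip_width: 0.0004
```

```bash
python3 where.py -0.002 0.0575 0.123;  python3 - <<'E'
from cell import *
import cv2
for n in("side",):
    p=read_camera(n); a=p["img"][120:310,230:430]
    cv2.imwrite(f"pics/{n}_5.png",cv2.resize(a,None,fx=3,fy=3,interpolation=cv2.INTER_CUBIC))
E
```

```text
t 13.47 tool [0.5836 0.0174 0.1231] [-1.80e+02  1.40e-01  3.45e+00] board [0.0663 0.0594] tipz 0.0531 F [-0.27 -0.53  0.55] w 0.0004
tool delta [-0.0683  0.0019  0.0003]
rot [-0.    0.14 -0.04]
q [  30.    24.   -41.3  102.1   17.9   60.7 -104.3]
```

View pics/side_5.png

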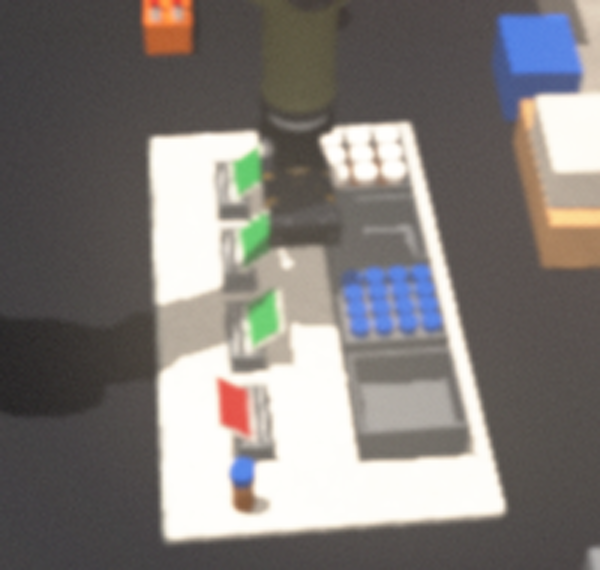

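side_5 shows the tags at (245,170), (255,240) and (265,318) green and (235,405) red. The gripper is on the bin side of k=+1. I'll push towards the robot.

Emit:
carry_out --increments "0 -0.008 0.001 0 0 0 0; 0 -0.008 0 0 0 0 0; 0 -0.008 0 0 0 0 0; 0 -0.008 0 0 0 0 0; 0 -0.008 0 0 0 0 0; 0 0 0 0 0 0 0"

```text
time_s: 14.28
tool_pos: [0.5409, 0.0136, 0.1242]
tool_rot: [179.9, 0.1, 3.4]
force: [0.2, 0.5, 0.6]
grip_width: 0.0004
```

```bash
python3 where.py -0.002 0.0575 0.123
```

```text
t 14.28 tool [0.5409 0.0136 0.1242] [1.7993e+02 5.0000e-02 3.4400e+00] board [0.0234 0.0582] tipz 0.0542 F [0.24 0.55 0.59] w 0.0004
tool delta [-0.0254  0.0007  0.0013]
rot [ 0.07  0.05 -0.04]
q [  33.2   18.9  -42.8  108.1   15.    58.8 -102.5]
```

Emit:
carry_out --increments "0 -0.008 0 0.001 0 0 0; 0 -0.008 0 0 0 0 0; 0 -0.008 0 0 0 0 0; 0 -0.002 0 0 0 0 0; 0 0 0 0 0 0 0; 0 0 0 0 0 0 0"

```text
time_s: 15.02
tool_pos: [0.5132, 0.0119, 0.1232]
tool_rot: [179.9, 0.0, 3.4]
force: [0.1, 0.0, 1.0]
grip_width: 0.0003
```

```bash
python3 where.py 0.05 0.0575 0.2;  python3 - <<'E'
from cell import *
import cv2
for n in("scene",):
    p=read_camera(n); a=p["img"][110:300,180:440]
    cv2.imwrite(f"pics/{n}_6.png",cv2.resize(a,None,fx=3,fy=3,interpolation=cv2.INTER_CUBIC))
E
```

```text
t 15.03 tool [0.5132 0.0119 0.1232] [1.7993e+02 4.0000e-02 3.4300e+00] board [-0.0043  0.0582] tipz 0.0532 F [0.12 0.03 1.03] w 0.0003
tool delta [ 0.0542  0.0007 -0.0768]
rot [ 0.07  0.04 -0.05]
q [  35.2   15.5  -43.8  111.9   12.7   57.5 -101. ]
```

View pics/scene_6.png

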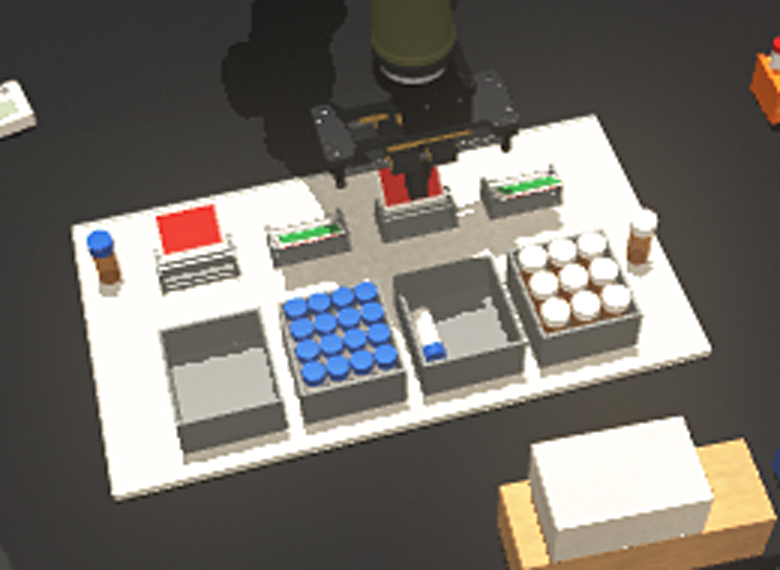

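Tag k=+1 is now red at (410,185). I'll withdraw towards the bin and up.

Emit:
carry_out --increments "0 0.012 0 -0.003 0 0 0; 0 0.012 0 -0.015 0 0 0; 0 0 0 -0.025 0 0 0; 0 0 0 -0.03 0 0 0; 0 0 0 -0.03 0 0 0; 0 0 0 -0.03 0 0 0; 0 0 0 -0.03 0 0 0; 0 0 0 0 0 0 0; 0 0 0 0 0 0 0; 0 0 0 0 0 0 0; 0 0 0 0 0 0 0"

```text
time_s: 16.45
tool_pos: [0.5445, 0.0137, 0.2908]
tool_rot: [-179.8, -0.1, 3.5]
force: [0.1, -0.6, 0.0]
grip_width: 0.0005
```

```bash
python3 where.py;  python3 - <<'E'
from cell import *
import cv2
for n in("scene","side"):
    p=read_camera(n); cv2.imwrite(f"pics/{n}_7.png",p["img"] if n=="scene" else cv2.resize(p["img"][120:310,230:430],None,fx=3,fy=3,interpolation=cv2.INTER_CUBIC))
E
```

```text
t 16.45 tool [0.5445 0.0137 0.2908] [-1.7979e+02 -6.0000e-02  3.4500e+00] board [0.027  0.0581] tipz 0.2208 F [ 0.14 -0.61  0.  ] w 0.0005
q [ 37.2   9.3 -45.4  97.1   6.6  76.4 -95.9]
```

View pics/scene_7.png

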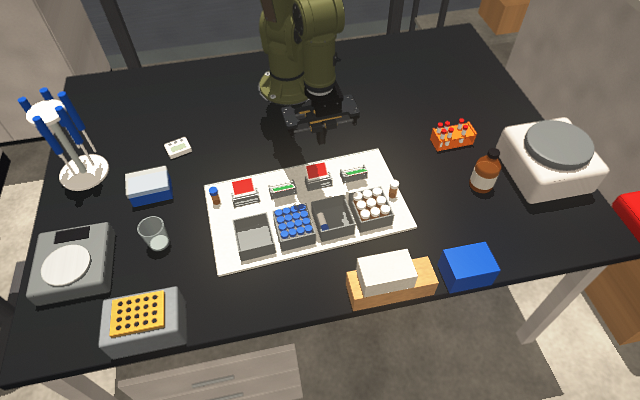

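View pics/side_7.png

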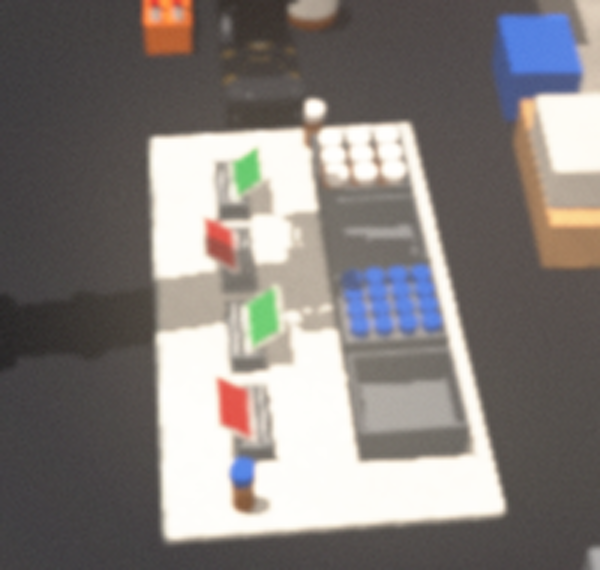

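Both views agree. In side_7, the vial bin's tag (247,170) and the blue-tube bin's tag (263,318) are green. The one-tube bin's tag (222,243) and the empty bin's tag (235,405) are red. The bystanders are where they were, and the arm is clear. Handing in.

```bash
python3 -c "
from cell import *
print(sign_off())"
```

```text
the job is handed in; nothing more can be done
None
```

I pushed over the three wrong tags with the closed fingertips and handed the job in at about 16.5 s of the 45 s allowed. No verdict was reported.

| Bin | Tag before | Tag now |
|---|---|---|
| Blue tubes (full) | red | green up, towards the bin |
| Amber vials (full) | red | green up, towards the bin |
| One tube left | green | red up, towards the robot |
| Empty | red (already right) | red up, not touched |

- **Last checks:** The final scene and side pictures agree on all four tags. The bystanders look unmoved by eye; I did not measure them. The fingertips stood about 0.22 m above the bench, clear of everything.
- **Forces:** Wrist readings between moves stayed at noise level, under about 2 N. They were not logged during the pushes, so peak contact forces on the tags are unknown.
- **Disagreements:** The two cameras differed by a few mm up to about 13 mm on the board corners. The joint fit matched both pictures to about 2–3 mm. The detector also made a few low-confidence mislabels, which I set aside. The arm overshot sideways by about 14 mm once, well above the tags, and I corrected it before the first push.

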